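# Turn a steel box cover over against a fence

### The arm

A 6-joint arm with a two-finger parallel gripper is mounted at the origin on a cart in front of the work surface, level with it; the furniture and walls round the work are solid. World frame = base frame: x ahead of the robot, y to its left, z up, the work surface at z = 0. Lengths are in mm, angles in degrees, forces in N, time in s.
With the tool pointing down it reaches from about 300 to 850 mm from the base axis. Payload 4.2 kg.
Tool frame: the origin (TCP) lies at the very end of the fingers, on their centre line; the grasp point (between the pads) lies 19 mm behind it; z points along the fingers, y is the direction in which the jaws open and shut (so a half turn about z gives the same grasp; the last joint's range is limited). The gripper opens to 91 mm and grips with 3 to 60 N. Pads are 32 mm wide; open, the fingers measure 118 mm over their backs; the gripper's body (76 mm by 178 mm) begins 60 mm behind the grasp point.
Start: joints at [-77.521, 18.312, 89.639, -0, 72.044, -1.146], TCP at [135.452, -558.834, 213.976] pointing down, gripper open.
Joint ranges: [-177.97, 177.97], [-48.28, 115.42], [12.27, 149.76], [-77.06, 257.06], [2.81, 150.46], [-146.56, 146.56]. Speed limits (degrees/s): [147.25, 147.25, 180, 180, 180, 180].

### API

Orientations are given as [roll, pitch, yaw] about the fixed x, y, z axes, in that order (R = Rz(yaw) Ry(pitch) Rx(roll)).
In Python, from workcell import telemetry, grab_frame, job gives the robot as it stands.
- The arm moves only by the tool drive_tool, never from a script. Its argument "moves" is a list of rows, each an object of numbers: "claw": the closure, from -1 (fully open) to 1 (shut); "dx", "dy", "dz": the shift along the tool's x, y, z in units of 20 mm (1.0 is 20 mm); "yaw": the turn about the tool's z in units of 0.15 rad (1.0 is 0.15 rad). In form: [{"claw": .., "dx": .., "dy": .., "dz": .., "yaw": ..}, ...]. A call has 1 to 5 rows; each row shifts and turns the pose as measured when the row begins, along the tool's axes as they then stand; what a row does not reach is not made up. A row lasts 1/8 s, in which the tool goes at most 62.5 mm and 10.7 degrees, less where a joint would pass 70% of its speed; a pose out of reach is approached as far as the arm can. A call with a number of a shift or a turn outside -1 to 1 is refused whole. A call with a gripper value outside its range is refused whole. The fingers move at their own pace and stop on an object; "grip_force" is the grip in N (left out, the last holds). Time passes only in rows, so rows that do not move let the fingers close. It gives the time, the measured TCP pose, the force and the opening at its end, in the units of the state.
- telemetry.state(): the state, without advancing time (a new reading comes with each control period).
- grab_frame(name): name is "scene" or "top" or "wrist"; returns a dict with "color" (420x560x3 uint8, blue, green, red), "vertical_fov" (degrees; the focal length in pixels is half the picture's height over the tangent of half this angle, whatever the lens; pixels are square), "cx", "cy" (the principal point, pixels), "dist" ([k1, k2, p1, p2, k3] as OpenCV has them; the pictures are not rectified), "pose" (4x4, takes a point from camera to world coordinates). Camera axes: x right, y down, z forward; pixel columns grow to the right and rows downward; lengths in mm; the calibration is good to about 2 mm. A picture is of the moment at which its call begins. There is no depth.
- job.job_done(): hands the job in, once; it reports no verdict.
The state is a dict: "time_s": time; "qpos": joint angles; "qvel": joint speeds; "effort": joint torques, N m; "ee_pos": TCP position; "ee_rot": TCP orientation; "force": force on the tool from outside, world axes, zero at the start; "torque": the same for the moment, N m; "gripper_width": finger opening in mm.
Only numpy, scipy, OpenCV 4.12 (cv2) and the standard library are available. Lean on these libraries where they do the work, as an engineer would, in place of code of your own. Each camera call takes 0.05 s, during which the arm holds its last target.

### The job

Turn over the steel box cover that lies in front of the low fence, on its sloping steel side, so that it ends face down. Push it against the fence until it stands leaning on it, then tip its top edge back over towards the side it came from so that it lies flat, upside down, on the bench in front of the fence. Leave the spare cover behind the fence's plywood back and the octagonal junction box alone.

Things in the scene. Friction and masses are not known exactly. Their poses are not given: they have to be found in the camera images.
- cover: The cover to turn over: flat galvanised steel rectangle, 104 x 66 x 10 mm, about 80 g, two small holes. Starts face up in front of the fence, 14 to 37 mm from its foot, long sides parallel to it within 10 degrees. Origin: centre of its back (underside at the start); x along the 104 mm length, y along the 66 mm width, z out of its face (up at the start, down when done).
- fence: Low fixed fence, 160 mm long, 41 deep, 36 high: slick steel face sloping away at 62 degrees from the bench, flat top, plywood back. A cover pushed square at it, low down, climbs it and stays leaning flush once its bottom edge is at the face's foot, its top edge then 58 mm up, 31 mm beyond the foot. Origin: middle of the face's foot, on the bench; x into the fence (push direction), y along it.
- spare_cover: Bystander: an equal steel box cover, 104 x 66 x 10 mm, lying flat on the bench behind the fence. Origin at the centre of its underside, x along its length, z up.
- octagon: Bystander: grey octagonal steel junction box, 65 x 65 mm, 38 mm high, standing on the bench 220 to 250 mm in front of the fence's foot, beyond the cover. Origin at the centre of its underside, z up.

How it is judged (in metres and radians):
On the way:
1. the cover stands leaning against the fence, its face towards the side it came from (angle between cover's own z axis and vertical between 0.87 and 1.75 rad and x of cover in the frame of fence between -0.03 and 0.04 m and contact force between cover and fence above 0.02 N), for 0.2 s.
At the end, for the whole second after the job is handed in: The cover lies at rest upside down (flat within 10 degrees) on the bench in front of the fence: its centre 20 to 150 mm before the fence's foot and within 80 mm of the fence's middle, sideways (angle between cover's own z axis and vertical above 2.97 rad and height (world z) of cover below 0.016 m and x of cover in the frame of fence between -0.15 and -0.02 m and y of cover in the frame of fence between -0.08 and 0.08 m and linear speed of cover below 0.02 m/s); the robot touches nothing.
It fails at once if the spare cover is shifted by more than 20 mm (distance of spare_cover from where it was at the start of the episode above 0.02 m).
It fails at once if the octagonal box is shifted by more than 20 mm (distance of octagon from where it was at the start of the episode above 0.02 m).
It also fails if it takes over 43 s, if anything falls off the work surface, if the arm or the gripper's body presses on something with over 40 N, if the wrist force passes 120 N, or if a joint passes its speed limit or range.

## Working session

There is one attempt and no reset: what is moved stays moved. The work goes in short steps, Python scripts to look and compute and a tool call to move; the robot and the scene stay as the last step left them, time stands still between calls to the robot, and variables do not carry over. Pictures are saved under pics/ and viewed, and the job is handed in when it is done.

Besides the shell and the picture viewer there is one more tool, called in YAML: its name, and indented under it one key for each argument. drive_tool: Moves the arm, as the interface text tells. Its arguments: {"type":"object","properties":{"moves":{"type":"array"},"grip_force":{"type":"number"}},"required":["moves"]}

```bash
mkdir -p pics; ls; python3 - <<'E'
from workcell import telemetry, grab_frame
import cv2
s=telemetry.state(); print(s['time_s'],s['ee_pos'],s['ee_rot'],s['gripper_width'])
for n in ['scene','top','wrist']:
    f=grab_frame(n); cv2.imwrite(f'pics/{n}0.png',f['color']); print(n,f['vertical_fov'],f['cx'],f['cy'],f['dist']); print(f['pose'])
E
```

```text
pics
0.0 [ 135.33696345 -558.32243568  213.11846049] [-1.79898283e+02 -1.86460273e-03  1.36255528e+01] 91.06997983139955
scene 54.97940261447042 276.5585261727825 208.4724296229202 [0.03541278 0.         0.         0.         0.        ]
[[-8.58096665e-01 -3.80210127e-01  3.45123706e-01  2.05593306e+02]
 [-5.13231507e-01  6.56305089e-01 -5.53043443e-01  5.80048448e+02]
 [-1.62337271e-02 -6.51693094e-01 -7.58309025e-01  7.19326919e+02]
 [ 0.00000000e+00  0.00000000e+00  0.00000000e+00  1.00000000e+00]]
top 54.05380327788995 277.4679138916302 204.91298211935674 [-0.08838035  0.          0.          0.          0.        ]
[[ 5.62141277e-02 -9.78407894e-01  1.98891840e-01  3.20307737e+02]
 [-9.98409379e-01 -5.59493757e-02  6.95554686e-03  6.39575583e+01]
 [ 4.32251233e-03 -1.98966479e-01 -9.79996763e-01  1.02838327e+03]
 [ 0.00000000e+00  0.00000000e+00  0.00000000e+00  1.00000000e+00]]
wrist 65.67233492450083 278.95494432312944 213.61675807343133 [-0.07918193  0.          0.          0.          0.        ]
[[ 2.36228629e-01 -9.37145986e-01 -2.56814010e-01  2.07704499e+02]
 [-9.71697166e-01 -2.27609167e-01 -6.32351481e-02 -5.40945575e+02]
 [ 8.07342332e-04  2.64483398e-01 -9.64389901e-01  3.83594766e+02]
 [ 0.00000000e+00  0.00000000e+00  0.00000000e+00  1.00000000e+00]]
```

View pics/scene0.png

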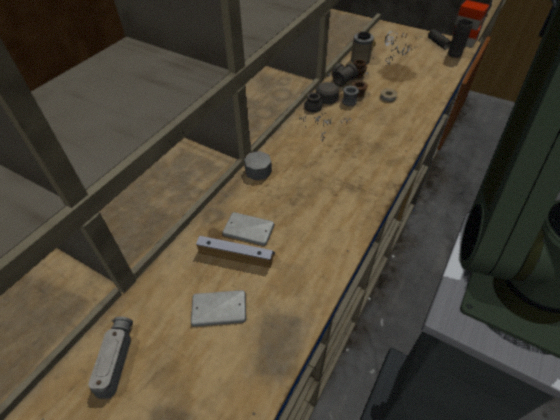

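View pics/top0.png

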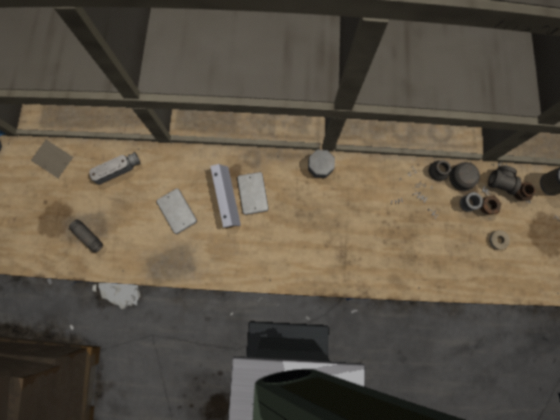

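The scene shows the cover between the fence and the octagon. In the top view the fence is near (224,196), the cover (253,193), the spare (176,211) and the octagon (321,163). The shelf is at the back. I'll measure these next.

```bash
cat > h.py <<'E'
import numpy as np, cv2
from workcell import telemetry, grab_frame
def K(f):
    h=f['color'].shape[0]; fl=h/2/np.tan(np.radians(f['vertical_fov']/2))
    return np.array([[fl,0,f['cx']],[0,fl,f['cy']],[0,0,1.]])
def plane(f,px,z):
    px=np.array(px,float).reshape(-1,1,2)
    u=cv2.undistortPoints(px,K(f),np.array(f['dist'])).reshape(-1,2)
    P=f['pose']; d=np.c_[u,np.ones(len(u))]@P[:3,:3].T; o=P[:3,3]
    return o+d*((z-o[2])/d[:,2])[:,None]
def proj(f,X):
    P=np.linalg.inv(f['pose']); r,_=cv2.Rodrigues(P[:3,:3])
    return cv2.projectPoints(np.array(X,float).reshape(-1,1,3),r,P[:3,3],K(f),np.array(f['dist']))[0].reshape(-1,2)
E
python3 - <<'E'
from h import *
import pickle
fs={n:grab_frame(n) for n in ['scene','top']}
pickle.dump(fs,open('f0.pkl','wb'))
t=fs['top']['color'][140:240,140:350]; cv2.imwrite('pics/topz.png',cv2.resize(t,None,fx=3.8,fy=3.8,interpolation=cv2.INTER_CUBIC))
t=fs['scene']['color'][140:340,160:300]; cv2.imwrite('pics/scz.png',cv2.resize(t,None,fx=3,fy=3,interpolation=cv2.INTER_CUBIC))
E
```

```text
(no output)
```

View pics/topz.png

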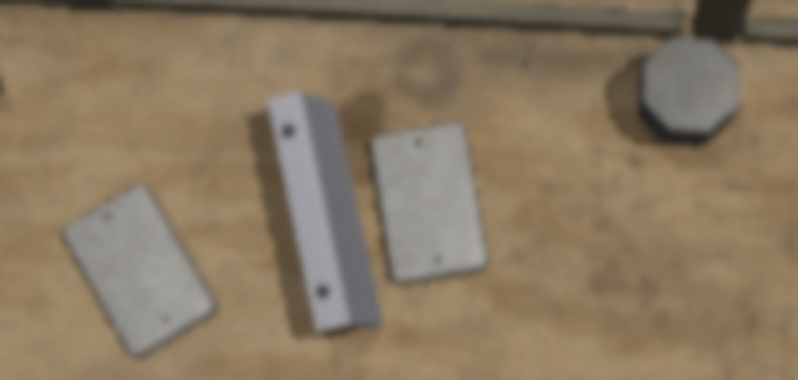

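View pics/scz.png

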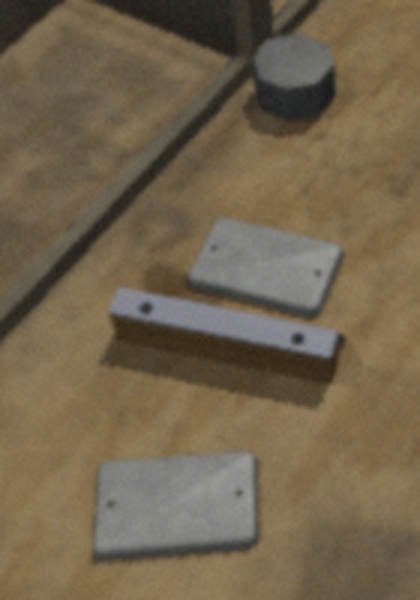

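The zoomed top view shows clear outlines. At 3.8x zoom the fence top runs (267,98)-(350,326), the foot line runs about (335,102)-(381,322), and the cover corners are (371,137), (463,123), (487,268) and (397,283).

```bash
python3 - <<'E'
from h import *
import pickle
np.set_printoptions(precision=1,suppress=True)
fs=pickle.load(open('f0.pkl','rb')); t=fs['top']; s=fs['scene']
z=lambda a:np.array(a,float)/3.8+140-0.4
print('fence top',plane(t,z([(267,98),(302,92),(350,326),(316,332)]),36))
print('foot',plane(t,z([(335,102),(381,322)]),0))
c=plane(t,z([(371,137),(463,123),(487,268),(397,283)]),10); print('cover',c,c.mean(0))
print('oct',plane(t,z([(690,87)]),38)); print('spare',plane(t,z([(61,234),(145,184),(216,308),(137,357)]),10))
q=lambda a:np.array(a,float)/3+np.array([160,140])-.3
print('scene fence top',plane(s,q([(120,289),(342,334),(333,357),(111,315)]),36))
c=plane(s,q([(220,218),(343,248),(318,310),(190,280)]),10); print('scene cover',c,c.mean(0))
print('oct',plane(s,q([(293,63)]),38))
# shelf: rail near octagon in top: lower edge; ledge (z?)
print('rail z0',plane(t,[(170,140),(280,147)],0), plane(s,[(228,203),(258,140)],0))
print('shelf front edge, top', plane(t,[(150,100),(335,112)],300))
# bgr mask of cover in top
hsv=cv2.cvtColor(t['color'],cv2.COLOR_BGR2HSV)
m=((hsv[...,1]<60)&(hsv[...,2]>100)).astype('uint8'); m[:140]=0;m[245:]=0
n,l,st,ce=cv2.connectedComponentsWithStats(m)
for i in range(1,n):
    if st[i,4]>200:
        cn=max(cv2.findContours((l==i).astype('uint8'),0,1)[0],key=cv2.contourArea); r=cv2.minAreaRect(cn); print(st[i],r)
        print(plane(t,cv2.boxPoints(r),10))
E
```

```text
fence top [[613.3 246.5  36. ]
 [618.7 223.6  36. ]
 [464.5 179.5  36. ]
 [459.4 201.   36. ]]
foot [[623.6 206.2   0. ]
 [473.6 163.3   0. ]]
cover [[597.5 178.5  10. ]
 [610.8 117.1  10. ]
 [512.2  94.8  10. ]
 [498.7 153.7  10. ]] [554.8 136.   10. ]
oct [[636.2 -32.6  38. ]]
spare [[519.  381.3  10. ]
 [556.4 328.2  10. ]
 [475.1 272.1  10. ]
 [439.5 321.3  10. ]]
scene fence top [[617.8 229.1  36. ]
 [462.7 183.2  36. ]
 [458.3 202.2  36. ]
 [609.3 250.1  36. ]]
scene cover [[609.1 123.1  10. ]
 [512.2 101.   10. ]
 [498.2 158.9  10. ]
 [594.  183.3  10. ]] [553.4 141.6  10. ]
oct [[637. -27.  38.]]
rail z0 [[688.2 365.8   0. ]
 [684.5  73.3   0. ]] [[ 642.    98.7    0. ]
 [ 704.7 -132.1    0. ]]
shelf front edge, top [[660.5 326.5 300. ]
 [654.8 -30.2 300. ]]
[204 140 112   6 280] ((259.5515441894531, 141.365966796875), (111.11254119873047, 3.4055745601654053), 2.602562189102173)
[[687.7 273.   10. ]
 [697.2 273.5  10. ]
 [699.6 -17.7  10. ]
 [690.2 -17.6  10. ]]
[338 146  63   6 202] ((369.00244140625, 148.4143524169922), (62.11750411987305, 4.026927947998047), 1.636577129364
[... 620 characters left out ...]
.1 463.4  10. ]
 [622.7 445.   10. ]
 [561.7 554.5  10. ]]
[ 210  164   31   64 1165] ((224.5928192138672, 194.80426025390625), (65.1169204711914, 18.782201766967773), 77.79953002929688)
[[621.9 254.8  10. ]
 [635.2 208.2  10. ]
 [471.5 160.3  10. ]
 [458.8 205.4  10. ]]
[ 238  172   31   43 1033] ((252.39187622070312, 192.85134887695312), (40.27775192260742, 26.13943862915039), 80.53767395019531)
[[598.7 181.2  10. ]
 [613.9 115.9  10. ]
 [511.2  92.7  10. ]
 [496.5 156.7  10. ]]
[ 157  188   40   46 1060] ((176.18133544921875, 210.81088256835938), (40.16571807861328, 26.849124908447266), 59.74356460571289)
[[521.3 384.7  10. ]
 [559.9 328.8  10. ]
 [473.4 268.2  10. ]
 [435.9 323.3  10. ]]
```

```bash
python3 - <<'E'
from h import *
import pickle
np.set_printoptions(precision=0,suppress=True)
fs=pickle.load(open('f0.pkl','rb')); t=fs['top']; s=fs['scene']
for z in range(0,800,100):
    print(z,plane(t,[(150,100),(150,93),(335,112),(335,102)],z)[:,0],plane(s,[(165,150),(170,160)],z)[:,:2].ravel())
b=s['color'].copy(); 
cv2.imwrite('pics/scb.png',cv2.resize(b[0:300,0:340],None,fx=2.2,fy=2))
E
```

```text
0 [801. 821. 793. 822.] [899.  28. 862.  52.]
100 [754. 773. 747. 773.] [803. 105. 770. 125.]
200 [707. 724. 701. 724.] [707. 181. 679. 199.]
300 [660. 675. 655. 676.] [610. 258. 588. 272.]
400 [614. 626. 609. 627.] [514. 335. 497. 345.]
500 [567. 578. 563. 578.] [417. 412. 406. 419.]
600 [520. 529. 517. 529.] [321. 488. 314. 492.]
700 [474. 480. 471. 480.] [224. 565. 223. 566.]
```

View pics/scb.png

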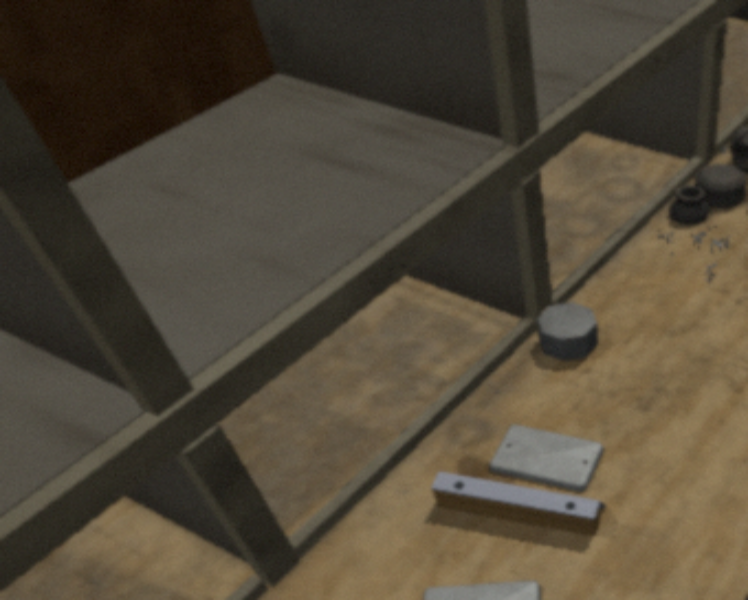

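drive_tool:
  moves:
    - {"claw": -0.2,"dx": 1,"dy": 0,"dz": 0,"yaw": -1}
    - {"claw": -0.2,"dx": 1,"dy": 0,"dz": 0,"yaw": -1}
    - {"claw": -0.2,"dx": 1,"dy": 0,"dz": 0,"yaw": -1}

```text
time_s: 0.62
ee_pos: [190.6, -535.8, 212.9]
ee_rot: [-179.9, -0.0, 40.1]
force: [-0.1, -0.6, 0.4]
gripper_width: 64.1
```

drive_tool:
  moves:
    - {"claw": -0.2,"dx": 1,"dy": -0.2,"dz": 0,"yaw": -1}
    - {"claw": -0.2,"dx": 1,"dy": 0,"dz": 0,"yaw": -1}
    - {"claw": -0.2,"dx": 1,"dy": 0.1,"dz": 0,"yaw": -1}
    - {"claw": -0.2,"dx": 1,"dy": 0.2,"dz": 0,"yaw": -1}
    - {"claw": -0.2,"dx": 1,"dy": 0.4,"dz": 0,"yaw": -1}

```text
time_s: 1.25
ee_pos: [255.3, -452.1, 212.1]
ee_rot: [-179.9, -0.2, 84.5]
force: [0.0, -0.3, -0.0]
gripper_width: 54.7
```

drive_tool:
  moves:
    - {"claw": -0.2,"dx": 1,"dy": 0.5,"dz": 0,"yaw": -1}
    - {"claw": -0.2,"dx": 1,"dy": 0.7,"dz": 0,"yaw": -1}
    - {"claw": -0.2,"dx": 1,"dy": 1,"dz": 0,"yaw": -0.7}
    - {"claw": -0.2,"dx": 1,"dy": 1,"dz": 0,"yaw": 0}
    - {"claw": -0.2,"dx": 1,"dy": 1,"dz": 0,"yaw": 0}

```text
time_s: 1.88
ee_pos: [322.2, -334.3, 212.1]
ee_rot: [180.0, -0.2, 108.5]
force: [-1.0, 0.2, 0.2]
gripper_width: 54.5
```

drive_tool:
  moves:
    - {"claw": -0.2,"dx": 1,"dy": 1,"dz": 0,"yaw": 0}
    - {"claw": -0.2,"dx": 1,"dy": 1,"dz": 0,"yaw": 0}
    - {"claw": -0.2,"dx": 1,"dy": 1,"dz": 0,"yaw": 0}
    - {"claw": -0.2,"dx": 1,"dy": 1,"dz": 0,"yaw": 0}
    - {"claw": -0.2,"dx": 1,"dy": 1,"dz": 0,"yaw": 0}

```text
time_s: 2.5
ee_pos: [386.8, -203.2, 212.5]
ee_rot: [180.0, -0.2, 108.5]
force: [0.1, -0.1, -0.6]
gripper_width: 54.6
```

drive_tool:
  moves:
    - {"claw": -0.2,"dx": 0.8,"dy": 1,"dz": 0,"yaw": 0.25}
    - {"claw": -0.2,"dx": 0.8,"dy": 1,"dz": 0.3,"yaw": 0}
    - {"claw": -0.2,"dx": 0.8,"dy": 1,"dz": 0.5,"yaw": 0}
    - {"claw": -0.2,"dx": 0.8,"dy": 1,"dz": 0.5,"yaw": 0}
    - {"claw": -0.2,"dx": 0.8,"dy": 1,"dz": 0.5,"yaw": 0}

```text
time_s: 3.12
ee_pos: [462.0, -93.8, 176.8]
ee_rot: [179.8, -0.1, 106.3]
force: [0.0, -0.2, -0.4]
gripper_width: 54.8
```

drive_tool:
  moves:
    - {"claw": -0.2,"dx": 0.8,"dy": 1,"dz": 0.4,"yaw": 0}
    - {"claw": -0.2,"dx": 0.8,"dy": 1,"dz": 0.4,"yaw": 0}
    - {"claw": -0.2,"dx": 0.8,"dy": 1,"dz": 0.4,"yaw": 0}
    - {"claw": -0.2,"dx": 0.8,"dy": 1,"dz": 0.4,"yaw": 0}
    - {"claw": -0.2,"dx": 0.8,"dy": 1,"dz": 0.4,"yaw": 0}

```text
time_s: 3.75
ee_pos: [537.6, 15.0, 135.5]
ee_rot: [179.9, -0.1, 106.3]
force: [0.4, 0.1, 0.8]
gripper_width: 54.6
```

```bash
python3 - <<'E'
from h import *
import pickle
f=grab_frame('wrist'); pickle.dump(f,open('w1.pkl','wb')); print(telemetry.state()['ee_pos'])
cv2.imwrite('pics/w1.png',f['color'])
E
```

```text
[539.05471593  17.29790659 134.42468826]
```

View pics/w1.png

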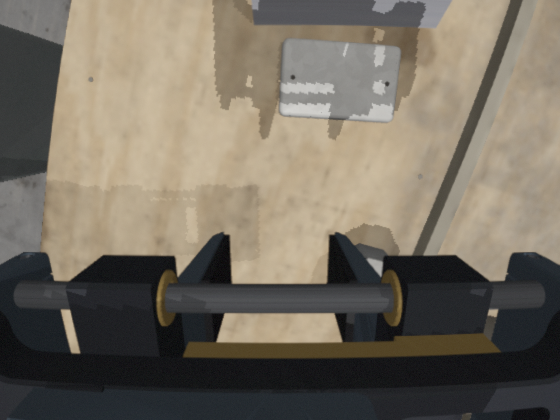

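The wrist view shows the cover at (279-400, 38-121) and the fence foot line from (254,25) to (437,27). The octagon shows at (365,260), just beyond the right finger, so I'll watch that clearance.

```bash
python3 - <<'E'
from h import *
import pickle
np.set_printoptions(precision=1,suppress=True)
w=pickle.load(open('w1.pkl','rb'))
a=plane(w,[(254,25),(437,27)],0); d=a[1]-a[0]; print('foot',a,a.mean(0),np.degrees(np.arctan2(d[1],d[0])),np.linalg.norm(d))
c=plane(w,[(287,39),(400,47),(392,121),(280,114)],10); print(c,c.mean(0)); d=c[1]-c[0]; print(np.degrees(np.arctan2(d[1],d[0])),np.linalg.norm(d))
m=a.mean(0); th=np.radians(16.4); n=np.array([-np.sin(th),np.cos(th),0]);u=np.array([np.cos(th),np.sin(th),0])
print((c-m)@n,(c-m)@u, ((c.mean(0)-m)@n,(c.mean(0)-m)@u))
print('oct near', plane(w,[(355,250)],38),proj(w,[(636,-30,38)]))
E
```

```text
foot [[472.4 161.5   0. ]
 [626.1 208.4   0. ]] [549.2 184.9   0. ] 16.963303693744024 160.70219823970362
[[503.4 156.1  10. ]
 [597.3 178.7  10. ]
 [612.1 118.5  10. ]
 [515.1  95.4  10. ]] [557.  137.2  10. ]
13.555694983556323 96.58477914042663
[-14.7 -19.5 -81.5 -76.2] [-52.1  44.3  41.6 -58. ] (np.float64(-47.952149327915414), np.float64(-6.060354325746331))
oct near [[611.6   2.5  38. ]] [[367.5 288.3]]
```

drive_tool:
  moves:
    - {"claw": -0.2,"dx": 0.8,"dy": 0.9,"dz": 0.5,"yaw": -0.05}
    - {"claw": -0.2,"dx": 0.8,"dy": 0.9,"dz": 0.5,"yaw": 0}
    - {"claw": -0.2,"dx": 0.7,"dy": 0.8,"dz": 0.5,"yaw": 0}
    - {"claw": -0.2,"dx": 0,"dy": 0,"dz": 1,"yaw": 0}
    - {"claw": -0.2,"dx": 0,"dy": 0,"dz": 1,"yaw": 0}

```text
time_s: 4.42
ee_pos: [579.2, 80.1, 63.1]
ee_rot: [179.6, -0.1, 106.9]
force: [0.4, -0.1, -0.2]
gripper_width: 54.7
```

drive_tool:
  moves:
    - {"claw": -0.2,"dx": -0.2,"dy": -0.25,"dz": 1,"yaw": 0}
    - {"claw": -0.2,"dx": 0,"dy": 0,"dz": 1,"yaw": 0}
    - {"claw": -0.2,"dx": 0,"dy": 0,"dz": 0.5,"yaw": 0}
    - {"claw": -0.2,"dx": 0,"dy": 0,"dz": 0,"yaw": 0}

```text
time_s: 4.92
ee_pos: [575.7, 76.2, 9.1]
ee_rot: [179.8, -0.1, 106.9]
force: [0.3, -0.4, -0.5]
gripper_width: 54.7
```

drive_tool:
  moves:
    - {"claw": -0.2,"dx": 0,"dy": 0,"dz": 0.3,"yaw": 0}
    - {"claw": -0.2,"dx": 0.3,"dy": 0,"dz": 0,"yaw": 0}
    - {"claw": -0.2,"dx": 0.5,"dy": 0,"dz": 0,"yaw": 0}
    - {"claw": -0.2,"dx": 0.5,"dy": 0,"dz": 0,"yaw": 0}
    - {"claw": -0.2,"dx": 0,"dy": 0,"dz": 0,"yaw": 0}

```text
time_s: 5.55
ee_pos: [569.2, 103.5, 4.9]
ee_rot: [179.6, -0.1, 106.9]
force: [-0.5, -1.5, -0.2]
gripper_width: 54.7
```

```bash
python3 - <<'E'
from h import *
s=telemetry.state(); print(s['ee_pos'],s['force'])
f=grab_frame('scene'); g=grab_frame('top')
a=cv2.resize(f['color'][140:300,160:320],(480,480),interpolation=cv2.INTER_CUBIC)
b=cv2.resize(g['color'][140:240,200:300],(320,320),interpolation=cv2.INTER_CUBIC)
o=np.zeros((480,800,3),np.uint8);o[:,:480]=a;o[:320,480:]=b;cv2.imwrite('pics/p1.png',o)
E
```

```text
[569.23852459 103.46153669   4.91769203] [-0.4617858  -1.47989314 -0.19987747]
```

View pics/p1.png

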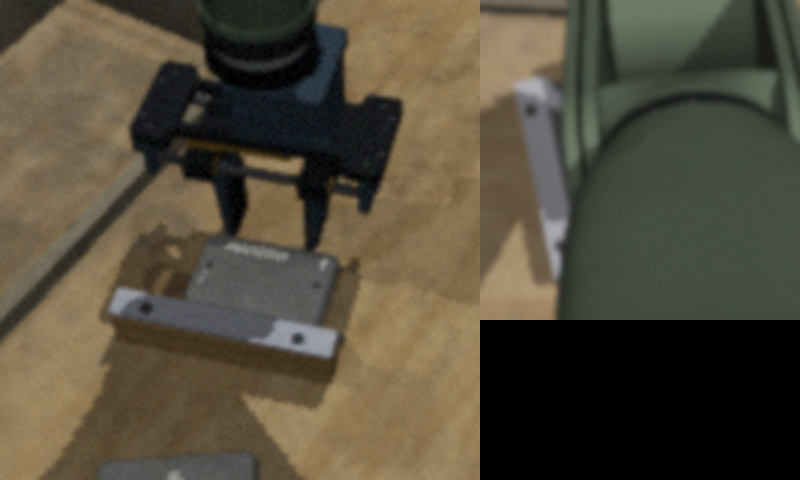

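The fingers are on the near edge at about (235-310, 240) and the cover is now at the fence foot. I'll lower slightly and keep pushing.

drive_tool:
  moves:
    - {"claw": -0.2,"dx": 0.3,"dy": 0,"dz": 0.15,"yaw": 0}
    - {"claw": -0.2,"dx": 0.4,"dy": 0,"dz": 0.05,"yaw": 0}
    - {"claw": -0.2,"dx": 0.4,"dy": 0,"dz": 0,"yaw": 0}
    - {"claw": -0.2,"dx": 0.4,"dy": 0,"dz": 0,"yaw": 0}

```text
time_s: 6.15
ee_pos: [562.6, 130.2, 1.7]
ee_rot: [179.4, 0.2, 106.9]
force: [0.6, 0.2, -1.0]
gripper_width: 54.8
```

drive_tool:
  moves:
    - {"claw": -0.2,"dx": 0.4,"dy": 0,"dz": -0.05,"yaw": 0}
    - {"claw": -0.2,"dx": 0.4,"dy": 0,"dz": 0,"yaw": 0}
    - {"claw": -0.2,"dx": 0.3,"dy": 0,"dz": 0,"yaw": 0}
    - {"claw": -0.2,"dx": 0,"dy": 0,"dz": 0,"yaw": 0}

```text
time_s: 6.65
ee_pos: [554.7, 154.0, 2.2]
ee_rot: [179.5, 0.1, 107.0]
force: [-0.1, -0.9, -1.0]
gripper_width: 54.5
```

```bash
cat > look.py <<'E'
from h import *
import sys
s=telemetry.state(); print(s['time_s'],s['ee_pos'],s['force'])
f=grab_frame('scene'); g=grab_frame('wrist')
a=cv2.resize(f['color'][140:300,170:330],(480,480),interpolation=cv2.INTER_CUBIC)
b=cv2.resize(g['color'],(320,240),interpolation=cv2.INTER_CUBIC)
o=np.zeros((480,800,3),np.uint8);o[:,:480]=a;o[:240,480:]=b;cv2.imwrite(sys.argv[1],o)
E
python3 look.py pics/p2.png
```

```text
6.65 [554.68153524 154.02122831   2.18765676] [-0.10214099 -0.85022392 -1.04987491]
```

View pics/p2.png

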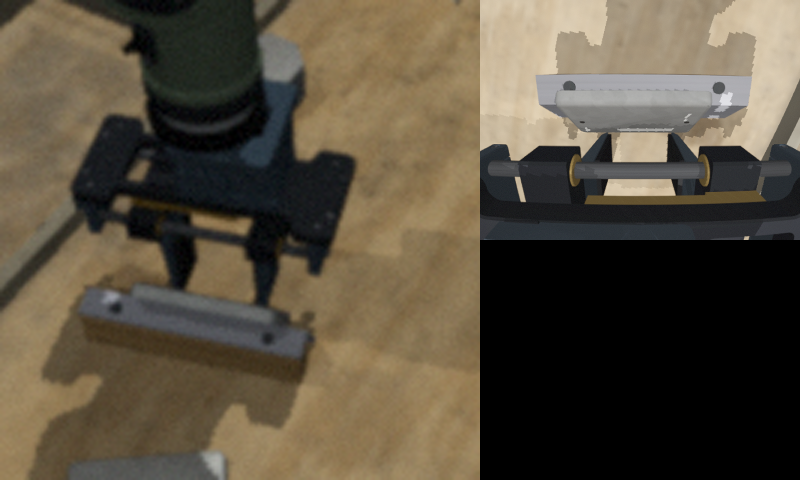

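The cover is square and climbing the fence: its top edge runs from (135,290) to (285,320) in the scene crop, and the wrist view agrees. About 6-8 mm is left.

drive_tool:
  moves:
    - {"claw": -0.2,"dx": 0.2,"dy": 0,"dz": 0,"yaw": 0}
    - {"claw": -0.2,"dx": 0.15,"dy": 0,"dz": 0,"yaw": 0}

```text
time_s: 7.0
ee_pos: [553.0, 159.8, 2.2]
ee_rot: [179.5, 0.2, 106.9]
force: [1.3, -5.3, 1.3]
gripper_width: 54.5
```

drive_tool:
  moves:
    - {"claw": -0.2,"dx": 0.1,"dy": 0,"dz": 0,"yaw": 0}
    - {"claw": -0.2,"dx": 0,"dy": 0,"dz": 0,"yaw": 0}

```text
time_s: 7.25
ee_pos: [553.2, 159.4, 2.5]
ee_rot: [179.5, 0.4, 107.0]
force: [0.3, -1.1, 0.2]
gripper_width: 54.8
```

```bash
python3 look.py pics/p3.png
```

```text
7.25 [553.23515777 159.43964264   2.48092083] [ 0.33093272 -1.12523009  0.22789911]
```

View pics/p3.png

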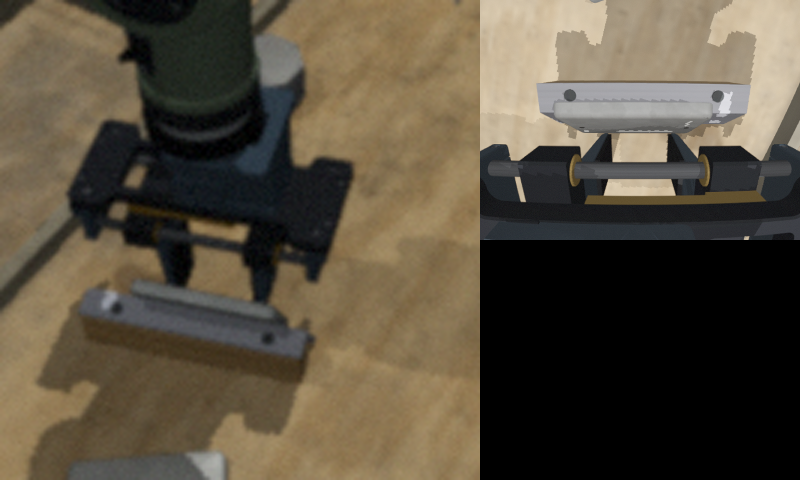

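drive_tool:
  moves:
    - {"claw": -0.2,"dx": 0.25,"dy": 0,"dz": 0,"yaw": 0}

```text
time_s: 7.48
ee_pos: [553.1, 160.9, 2.8]
ee_rot: [179.4, 0.8, 107.2]
force: [6.5, -24.7, 5.7]
gripper_width: 54.7
```

drive_tool:
  moves:
    - {"claw": -0.2,"dx": 0,"dy": 0,"dz": 0,"yaw": 0}
    - {"claw": -0.2,"dx": -0.3,"dy": 0,"dz": 0,"yaw": 0}
    - {"claw": -0.2,"dx": -0.5,"dy": 0,"dz": 0,"yaw": 0}

```text
time_s: 7.85
ee_pos: [558.1, 145.0, 3.4]
ee_rot: [179.4, 0.8, 107.2]
force: [-0.1, -0.6, 0.4]
gripper_width: 54.9
```

```bash
python3 look.py pics/p4.png
```

```text
7.85 [558.14545177 145.0237861    3.37428235] [-0.11246932 -0.55073856  0.37729252]
```

View pics/p4.png

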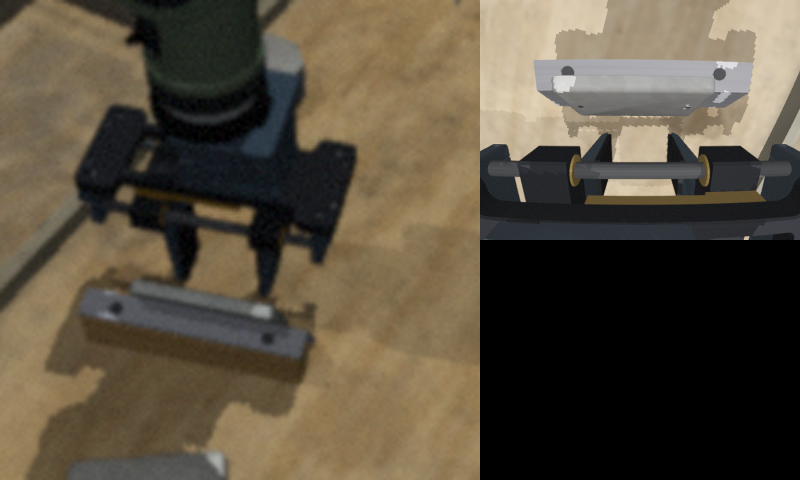

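The cover stays leaning flush after release, with the gap to the fingers visible in both views. Next I go up, over and behind the top edge.

drive_tool:
  moves:
    - {"claw": -0.2,"dx": -0.3,"dy": 0,"dz": -1,"yaw": 0}
    - {"claw": -0.2,"dx": 0,"dy": 0,"dz": -1,"yaw": 0}
    - {"claw": -0.2,"dx": 0,"dy": 0,"dz": -1,"yaw": 0}
    - {"claw": -0.2,"dx": 0,"dy": 0,"dz": -1,"yaw": 0}
    - {"claw": -0.2,"dx": 0,"dy": 0,"dz": -0.7,"yaw": 0}

```text
time_s: 8.57
ee_pos: [557.3, 139.8, 98.2]
ee_rot: [179.7, 0.7, 107.1]
force: [-0.3, 0.1, 0.0]
gripper_width: 55.1
```

drive_tool:
  moves:
    - {"claw": -0.2,"dx": 1,"dy": 0,"dz": 0,"yaw": 0}
    - {"claw": -0.2,"dx": 1,"dy": 0,"dz": 0,"yaw": 0}
    - {"claw": -0.2,"dx": 1,"dy": 0,"dz": 0,"yaw": 0}
    - {"claw": -0.2,"dx": 1,"dy": 0,"dz": 0,"yaw": 0}
    - {"claw": -0.2,"dx": 1,"dy": 0,"dz": 0,"yaw": 0}

```text
time_s: 9.2
ee_pos: [523.7, 242.4, 94.3]
ee_rot: [179.9, 0.6, 107.1]
force: [0.3, 1.1, 1.3]
gripper_width: 55.0
```

```bash
python3 look.py pics/p5.png; python3 - <<'E'
from h import *
p=telemetry.state()['ee_pos']; m=np.array([549,185,0.]); th=np.radians(16.6)
d=p-m; print(d@[-np.sin(th),np.cos(th),0], d@[np.cos(th),np.sin(th),0])
E
```

```text
9.2 [523.68417779 242.41860125  94.32528048] [0.28696207 1.07537052 1.33615737]
63.06638413732527 -7.9003026469386475
```

View pics/p5.png

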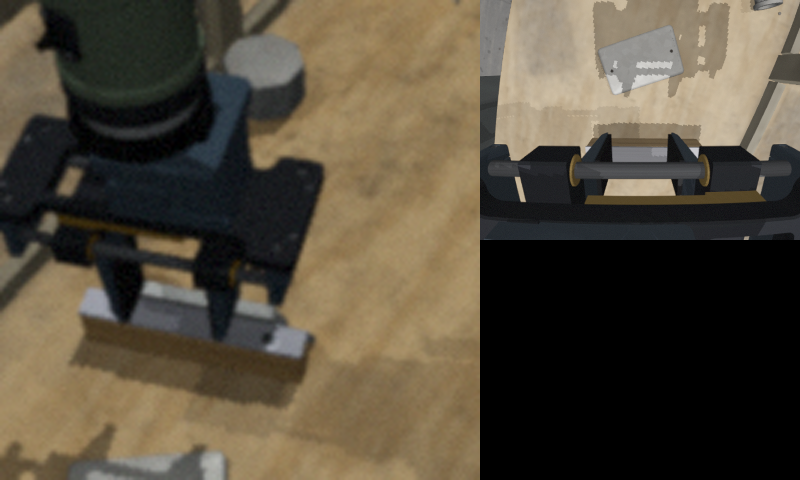

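The fingers are past the cover's top edge and the cover is still leaning, seen behind the fingers at (150-275, 290-310). I'll lower to about z 47.

drive_tool:
  moves:
    - {"claw": -0.2,"dx": 0,"dy": 0,"dz": 0.9,"yaw": 0}
    - {"claw": -0.2,"dx": 0,"dy": 0,"dz": 0.9,"yaw": 0}
    - {"claw": -0.2,"dx": 0,"dy": 0,"dz": 0.1,"yaw": 0}
    - {"claw": -0.2,"dx": 0,"dy": 0,"dz": 0,"yaw": 0}

```text
time_s: 9.8
ee_pos: [521.9, 244.1, 54.0]
ee_rot: [-179.9, 0.6, 107.4]
force: [0.5, -0.1, -0.2]
gripper_width: 54.9
```

drive_tool:
  moves:
    - {"claw": -0.2,"dx": 0,"dy": 0,"dz": 0.4,"yaw": 0}
    - {"claw": -0.2,"dx": -0.4,"dy": 0,"dz": 0,"yaw": 0}
    - {"claw": -0.2,"dx": -0.4,"dy": 0,"dz": 0,"yaw": 0}
    - {"claw": -0.2,"dx": -0.2,"dy": 0,"dz": 0,"yaw": 0}

```text
time_s: 10.3
ee_pos: [529.2, 223.8, 47.1]
ee_rot: [179.9, 0.6, 107.4]
force: [-0.9, -0.2, 0.2]
gripper_width: 54.5
```

```bash
python3 look.py pics/p6.png
```

```text
10.3 [529.17854281 223.84002131  47.07275421] [-0.87616235 -0.15127698  0.17496825]
```

View pics/p6.png

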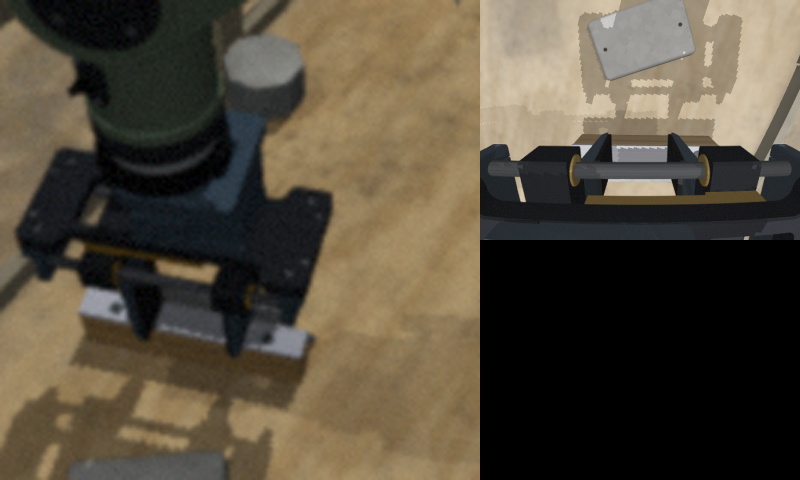

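The fingers are now behind the top edge, about at contact. I'll pull back towards the near side slowly.

drive_tool:
  moves:
    - {"claw": -0.2,"dx": -0.4,"dy": 0,"dz": 0,"yaw": 0}
    - {"claw": -0.2,"dx": -0.4,"dy": 0,"dz": 0,"yaw": 0}
    - {"claw": -0.2,"dx": -0.3,"dy": 0,"dz": 0,"yaw": 0}
    - {"claw": -0.2,"dx": 0,"dy": 0,"dz": 0,"yaw": 0}

```text
time_s: 10.9
ee_pos: [536.4, 201.2, 47.5]
ee_rot: [179.9, 0.6, 107.4]
force: [0.6, 1.0, 0.1]
gripper_width: 54.6
```

```bash
python3 look.py pics/p7.png
```

```text
10.9 [536.38889096 201.2462016   47.53098589] [0.62468836 1.02238588 0.12642257]
```

View pics/p7.png

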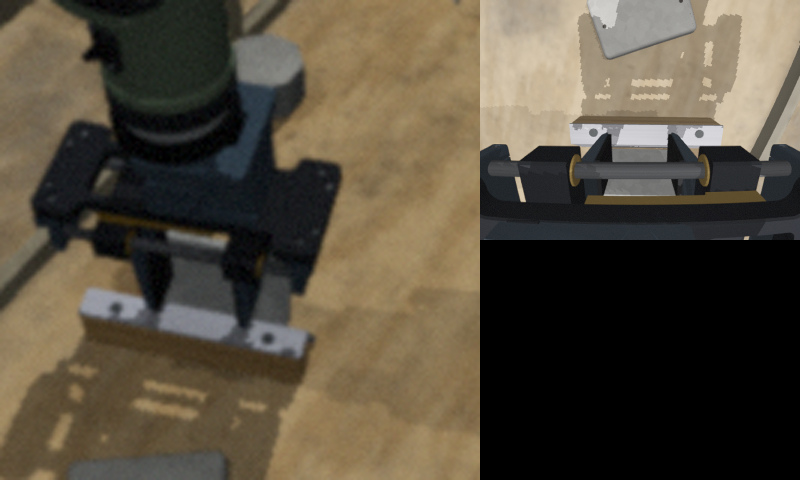

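The cover is nearly upright in front of the fingers, with its back visible at (170-290, 235-320). I'll carry on past vertical.

drive_tool:
  moves:
    - {"claw": -0.2,"dx": -0.4,"dy": 0,"dz": 0,"yaw": 0}
    - {"claw": -0.2,"dx": -0.4,"dy": 0,"dz": 0,"yaw": 0}
    - {"claw": -0.2,"dx": -0.4,"dy": 0,"dz": 0,"yaw": 0}
    - {"claw": -0.2,"dx": -0.4,"dy": 0,"dz": 0,"yaw": 0}

```text
time_s: 11.5
ee_pos: [546.3, 169.8, 47.8]
ee_rot: [179.9, 0.6, 107.5]
force: [0.3, 0.7, -0.7]
gripper_width: 54.8
```

```bash
python3 look.py pics/p8.png
```

```text
11.5 [546.26914969 169.75342814  47.81353549] [ 0.29790539  0.66794525 -0.71517365]
```

View pics/p8.png

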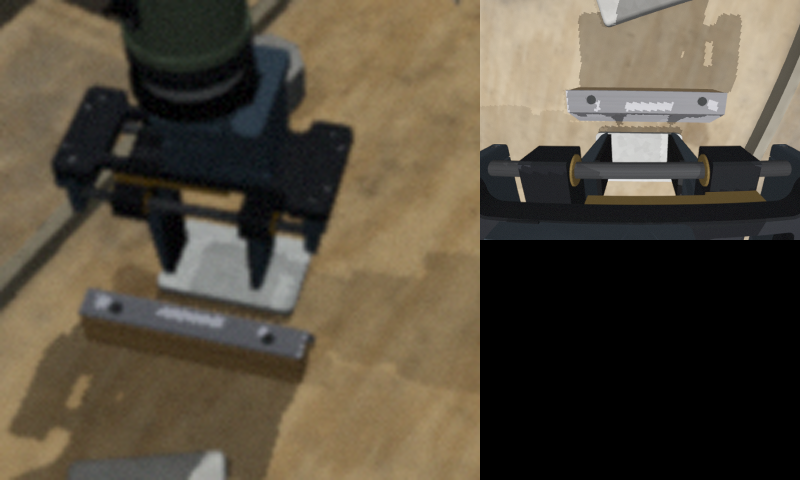

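The cover has fallen flat in front of the fence, at (160-310, 225-310) in the scene crop. I'll raise the arm clear and move it aside to check.

drive_tool:
  moves:
    - {"claw": -0.2,"dx": 0,"dy": 0,"dz": -1,"yaw": 0}
    - {"claw": -0.2,"dx": 0,"dy": 0,"dz": -1,"yaw": 0}
    - {"claw": -0.2,"dx": 0,"dy": 0,"dz": -1,"yaw": 0}
    - {"claw": -0.2,"dx": -0.5,"dy": -1,"dz": -0.5,"yaw": 0}
    - {"claw": -0.2,"dx": -1,"dy": -1,"dz": 0,"yaw": 0}

```text
time_s: 12.22
ee_pos: [517.0, 130.0, 119.9]
ee_rot: [179.9, 0.6, 107.5]
force: [0.6, -0.5, -0.0]
gripper_width: 54.6
```

drive_tool:
  moves:
    - {"claw": -0.2,"dx": -1,"dy": -1,"dz": 0,"yaw": 0}
    - {"claw": -0.2,"dx": -1,"dy": -1,"dz": 0,"yaw": 0}
    - {"claw": -0.2,"dx": -1,"dy": -1,"dz": 0,"yaw": 0}
    - {"claw": -0.2,"dx": -1,"dy": -1,"dz": 0,"yaw": 0}
    - {"claw": -0.2,"dx": -1,"dy": -1,"dz": 0,"yaw": 0}

```text
time_s: 12.85
ee_pos: [449.5, 1.4, 121.4]
ee_rot: [179.8, 0.6, 107.6]
force: [0.8, 0.3, -0.2]
gripper_width: 54.5
```

drive_tool:
  moves:
    - {"claw": -0.2,"dx": -1,"dy": -0.5,"dz": 0,"yaw": 0}
    - {"claw": -0.2,"dx": -1,"dy": -0.5,"dz": 0,"yaw": 0}
    - {"claw": -0.2,"dx": -1,"dy": -0.5,"dz": 0,"yaw": 0}
    - {"claw": -0.2,"dx": -0.5,"dy": 0,"dz": 0,"yaw": 0}
    - {"claw": -0.2,"dx": 0,"dy": 0,"dz": 0,"yaw": 0}

```text
time_s: 13.48
ee_pos: [440.9, -77.3, 122.7]
ee_rot: [179.7, 0.6, 107.4]
force: [0.5, 0.5, -0.5]
gripper_width: 54.7
```

```bash
python3 look.py pics/p9.png; python3 - <<'E'
from h import *
import pickle
np.set_printoptions(precision=1,suppress=True)
g=grab_frame('top'); s=grab_frame('scene'); old=pickle.load(open('f0.pkl','rb'))
for z in (0,10): pass
def rect(f,lo,box):
    x0,y0,x1,y1=box
    hsv=cv2.cvtColor(f['color'],cv2.COLOR_BGR2HSV); m=((hsv[...,1]<60)&(hsv[...,2]>lo)).astype('uint8')
    k=np.zeros_like(m);k[y0:y1,x0:x1]=m[y0:y1,x0:x1]
    n,l,st,ce=cv2.connectedComponentsWithStats(k)
    for i in range(1,n):
        if st[i,4]>300:
            r=cv2.minAreaRect(max(cv2.findContours((l==i).astype('uint8'),0,1)[0],key=cv2.contourArea)); p=plane(f,[r[0]],10)[0]
            d=p-np.array([549,185,0]);th=np.radians(16.6)
            print(st[i,4],r,p,'fence xy',d@[-np.sin(th),np.cos(th),0],d@[np.cos(th),np.sin(th),0])
for nm,f,box in (('top',g,(140,145,345,240)),('top0',old['top'],(140,145,345,240)),('scene',s,(160,140,300,340)),('scene0',old['scene'],(160,140,300,340))):
    print(nm); rect(f,100,box)
cv2.imwrite('pics/t9.png',cv2.resize(g['color'][140:240,140:350],None,fx=3.8,fy=3.8,interpolation=cv2.INTER_CUBIC))
E
```

```text
13.475 [440.89373977 -77.29476199 122.69543324] [ 0.53893083  0.51380047 -0.48502493]
top
512 ((322.0, 161.5), (25.0, 24.0), 90.0) [647.9 -37.4  10. ] fence xy -241.35348438154776 31.298207571188264
1178 ((224.5928192138672, 194.80426025390625), (65.1169204711914, 18.782201766967773), 77.79953002929688) [545.5 206.7  10. ] fence xy 21.810458889212313 2.8252112396728366
1118 ((251.2640380859375, 193.47752380371094), (41.52405548095703, 27.432861328125), 77.00537872314453) [552.8 139.3  10. ] fence xy -44.897839556649096 -9.448997011973775
1062 ((176.29232788085938, 210.76153564453125), (40.311283111572266, 26.791501998901367), 60.2551155090332) [497.3 325.7  10. ] fence xy 149.58722944362484 -9.327777558596782
top0
496 ((322.0, 161.0), (24.0, 24.0), 90.0) [649.3 -37.3  10. ] fence xy -241.6971177778071 32.605655760518594
1165 ((224.5928192138672, 194.80426025390625), (65.1169204711914, 18.782201766967773), 77.79953002929688) [545.5 206.7  10. ] fence xy 21.810458889212313 2.8252112396728366
1033 ((252.39187622070312, 192.85134887695312), (40.27775192260742, 26.13943862915039), 80.5376
[... 768 characters left out ...]
11
1607 ((217.88949584960938, 306.5082092285156), (30.39820098876953, 56.0686149597168), 85.76361083984375) [498.6 331.9  10. ] fence xy 155.20278375818114 -6.372453527355377
scene0
999 ((247.9412078857422, 226.7353057861328), (46.80937194824219, 23.283418655395508), 14.03624439239502) [556.1 140.9  10. ] fence xy -44.26223565133187 -5.746051369172428
675 ((233.87835693359375, 246.61685180664062), (76.11192321777344, 9.520899772644043), 11.154659271240234) [552.3 201.3  10. ] fence xy 14.704023755734392 7.828011303574775
1574 ((217.48968505859375, 306.3758850097656), (29.730281829833984, 55.391334533691406), 85.2363510131836) [499.4 332.1  10. ] fence xy 155.12313802652056 -5.531923285409125
```

View pics/p9.png

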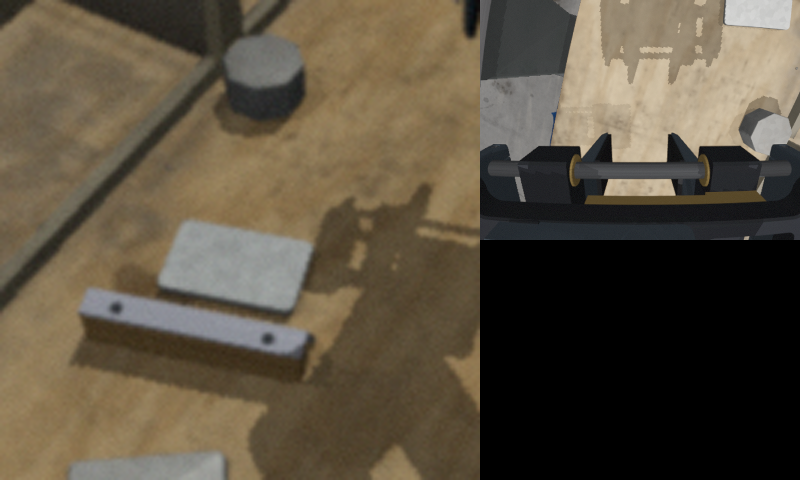

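View pics/t9.png

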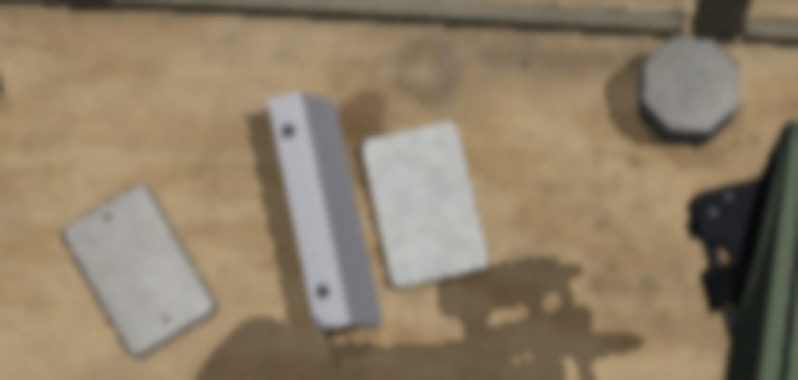

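The cover now lies flat with its blank back up (no holes visible). Its centre is about 42-45 mm before the foot and 6-9 mm off the fence's middle. The bystanders haven't moved and the arm is clear, so I'm handing in.

```bash
python3 -c "
from workcell import job,telemetry
print(telemetry.state()['qvel']); print(job.job_done())"
```

```text
[ 0.05015171 -0.03473403 -0.02803115  0.00317777  0.17118456 -0.06868359]
the job is handed in; nothing more can be done
None
```

The cover is turned over and lies flat, upside down, on the bench in front of the fence. I handed the job in at about 13.7 s; it reported no verdict.

- **What I did:** I pushed the cover square up the fence with the two fingers spread along its near edge until it stopped flush, and it stayed leaning after I let go. I then reached over the fence and tipped the top edge back with the fingers behind it. Last, I lifted and moved the arm clear.
- **Final position:** The blank back is up, with no holes visible. The centre is about 42–45 mm before the foot and 6–9 mm off the fence's middle. The two cameras differ by about 3 mm, which is roughly the calibration error.
- **Bystanders:** The spare cover measured within 1 mm of its start in both views. The octagon was within about 1.5 mm in the top view; the scene view's start mask missed it, so that camera gave no comparison.
- **Forces:** The highest force reading was about 26 N, in the final check push against the flush cover. The tool readings were near zero at the end.
- **Not measured directly:** I judged the flatness and the lean angle from the pictures and the finger position, not by measuring the angle.

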